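Cover plate onto the two dowel pins of a holding fixture

TASK

Two flat cover plates with block handles lie on the bench. Take the one whose two holes are spaced like the two upright pins of the holding fixture (the longer plate), lower it over both pins at once until it lies flat and fully home on the fixture, and let go of it. Lower it rather than dropping it, and leave the shorter plate where it lies.

Things in the scene. Friction and masses are not known exactly. Their poses are not given: they have to be found in the camera images.
- fixture: Fixed grey metal block 130 x 64 x 18 mm (its y, x, z), a case ring sunk in its middle; two upright steel pins at y = +45 and -45 mm, 20 mm proud of its top: 12 mm thick for the lower 8 mm, tapering to 5 mm at the tip (38 mm above the bench). Origin: centre of the underside, z up. Both ends are alike. A cover fully home has its underside on the block's top, 18 mm above the bench.
- long_cover: The cover that fits: grey metal plate 120 x 50 x 8 mm (its y, x, z) with two 20 mm through holes at y = +45 and -45 mm (90 apart). A black block handle, 16 mm wide (x), 34 mm long (y), stands in the middle, its top 40 mm above the underside. Loose, 0.14 to 0.28 kg, handle up. Origin: centre of the underside, z up. Both ends are alike.
- short_cover: Wrong cover, does not fit: grey metal plate 90 x 50 x 8 mm (its y, x, z) with two 20 mm through holes at y = +30 and -30 mm (60 apart). A black block handle, 16 mm wide (x), 34 mm long (y), stands in the middle, its top 40 mm above the underside. Loose, 0.14 to 0.28 kg, handle up. Origin: centre of the underside, z up. Both ends are alike.
- microscope: Obstacle to keep clear of, always in the same place: a microscope fixed to the bench to the right of the work. In its frame (axes as the world's): post 27 mm thick at x = 68, y = -173 mm, 308 mm high; boom 28 mm thick at 82 mm height from the post to the head; head x = -138 to -5, y = 81 to 248 mm, up to 237 mm high. Origin on the bench.

How it is judged:
On the way:
1. the long cover has been lifted clear of the bench (height (world z) of long_cover above 0.045 m), for 0.1 s.
At the end, for the whole second after the job is handed in: The long cover lies at rest on the fixture with a pin through each hole: its centre within 10 mm of the fixture's centre, turned less than 10 degrees to it (either way round), tilted less than 4 degrees, its underside within 4 mm of the fixture's top; the short cover is within 20 mm of where it lay (horizontal distance between long_cover and fixture below 0.01 m and angle between the y axis of long_cover and the y axis of fixture, either way round below 0.175 rad and z of long_cover in the frame of fixture between 0.014 and 0.022 m and angle between long_cover's own z axis and vertical below 0.07 rad and linear speed of long_cover below 0.02 m/s and distance of short_cover from where it was at the start of the episode below 0.02 m); the robot touches nothing.
It fails at once if the short cover is moved by more than 20 mm (distance of short_cover from where it was at the start of the episode above 0.02 m).
It fails at once if the long cover is dropped (falls faster than 0.5 m/s with no finger touching it) (contact force between the fingers and long_cover below 0.05 N and linear speed of long_cover above 0.5 m/s).
It also fails if it takes over 48 s, if anything falls off the work surface, if the arm or the gripper's body presses on something with over 40 N, if the wrist force passes 120 N, or if a joint passes its speed limit or range.

ROBOT

A 6-joint arm with a two-finger parallel gripper is mounted at the origin on a cart in front of the work surface, level with it; the furniture and walls round the work are solid. World frame = base frame: x ahead of the robot, y to its left, z up, the work surface at z = 0. Lengths are in m, angles in rad, forces in N, time in s.
With the tool pointing down it reaches from about 0.3 to 0.775 m from the base axis. Payload 14.6 kg.
Tool frame: the origin (TCP) lies on the centre line of the jaws, within the pads' length; the fingertips stand 14 mm ahead of it and the grasp point (between the pads) lies 5 mm behind it; x points along the fingers, y is the direction in which the jaws open and shut, and the axes are right-handed (so a half turn about x gives the same grasp; the last joint's range is limited). The gripper opens to 94 mm and grips with 3 to 60 N. Pads are 16 mm wide; open, the fingers measure 119 mm over their backs; the gripper's body (75 mm by 177 mm) begins 78 mm behind the grasp point.
Start: joints at [1.145, 0.3, 1.521, -0, 1.321, -0.067], TCP at [0.193, 0.515, 0.219] pointing down, gripper open.
Joint ranges: [-3.03, 3.03], [-0.79, 2.21], [0.23, 2.52], [-1.04, 4.18], [0, 3.07], [-2.55, 2.55]. Speed limits (rad/s): [2.22, 2.22, 2.57, 3.14, 3.14, 3.14].

INTERFACE

Orientations are given as [roll, pitch, yaw] about the fixed x, y, z axes, in that order (R = Rz(yaw) Ry(pitch) Rx(roll)).
In Python, from station import * gives the robot as it stands. The module is installed in compiled form; this text tells all that it offers.
- The arm moves only by the shell command python3 -m handwheel 'ROWS' [FORCE]. ROWS is JSON, a list of rows, each a list of 3 entries, a list of its own where there are three numbers: the shift along the tool's x, y, z in mm, then the turn about the tool's x in rad, then the gripper command: -1 is fully open, 1 is shut, values between are in proportion. In form: [[[dx, dy, dz], spin, gripper], ...]. A call has exactly 5 rows; each row is the pose to reach, as a shift and turn from the pose measured when the call began, along the tool's axes at that moment; what a row does not reach only later rows make up. A row lasts 1/10 s, in which the tool goes at most 50 mm and 8.59 degrees, less where a joint would pass 70% of its speed; a pose out of reach is approached as far as the arm can. A call with a gripper value outside its range is refused whole. The fingers move at their own pace and stop on an object; FORCE is the grip in N (left out, the last holds). Time passes only in rows, so rows that repeat a pose let the fingers close, or fill a call up. It gives the time, the measured TCP pose, the force and the opening at its end, in the units of the state.
- get_obs(): the state, without advancing time (a new reading comes with each control period).
- camera(name): name is "scene" or "top"; returns (picture, depth): 420x560x3 uint8, blue, green, red; 420x560 float32, m along the optical axis (not along the pixel's ray), 0 where there is no reading.
- camera_info(name): a dict with "fx", "fy", "cx", "cy" (pixels), "extrinsics" (4x4, takes a point from camera to world coordinates). Camera axes: x right, y down, z forward; pixel columns grow to the right and rows downward; lengths in m; the calibration is good to about 2 mm. A picture is of the moment at which its call begins. camera_info takes no time and is no camera call.
- hand_in(): hands the job in, once; it reports no verdict.
The state is a dict: "time_s": time; "qpos": joint angles; "joint_vel": joint speeds; "tau": joint torques, N m; "ee_pos": TCP position; "eef_rot": TCP orientation; "force": force on the tool from outside, world axes, zero at the start; "moment": the same for the moment, N m; "grip_width": finger opening in m.
Only numpy, scipy, OpenCV 4.12 (cv2) and the standard library are available. Lean on these libraries where they do the work, as an engineer would, in place of code of your own. Each camera call takes 0.05 s, during which the arm holds its last target. There are 200 camera calls.

## Working session

There is one attempt and no reset: what is moved stays moved. The work goes in short steps, Python scripts to look and compute and a shell command to move; the robot and the scene stay as the last step left them, time stands still between calls to the robot, and variables do not carry over. Pictures are saved under pics/ and viewed, about 8 in all and at most 12, crops included, and the job is handed in when it is done.

```bash
mkdir -p pics
python3 - <<'E'
from station import *
import cv2, numpy as np
o=get_obs();print({k:np.round(v,4).tolist() for k,v in o.items()})
for n in("top","scene"):
    p,d=camera(n);cv2.imwrite(f"pics/{n}0.png",p);np.save(f"{n}0.npy",d)
    c=camera_info(n);print(n,c["fx"],c["fy"],c["cx"],c["cy"],np.round(c["extrinsics"],3).tolist())
E
```

```text
{'time_s': 0.0, 'qpos': [1.1454, 0.3005, 1.5216, -0.0, 1.3207, -0.0666], 'joint_vel': [0.0012, 0.0009, 0.0001, 0.0, 0.0002, -0.0012], 'tau': [-0.0016, -53.1807, -35.2738, 0.0708, 0.0243, -0.0002], 'ee_pos': [0.193, 0.5148, 0.2189], 'eef_rot': [-1.6283, 1.5696, -1.987], 'force': [-0.1419, -0.0021, -0.4802], 'moment': [0.0061, 0.0175, 0.0165], 'grip_width': 0.0943}
top 479.49025838437024 479.49025838437024 282.0623850237515 211.96720289051927 [[0.009, -0.989, 0.151, 0.28], [-1.0, -0.01, -0.004, 0.048], [0.006, -0.15, -0.989, 1.116], [0.0, 0.0, 0.0, 1.0]]
scene 414.0473549827519 414.0473549827519 266.3672859399331 208.12722425987306 [[0.785, -0.321, 0.529, -0.008], [-0.619, -0.423, 0.662, -0.543], [0.011, -0.847, -0.531, 0.48], [0.0, 0.0, 0.0, 1.0]]
```

View pics/top0.png

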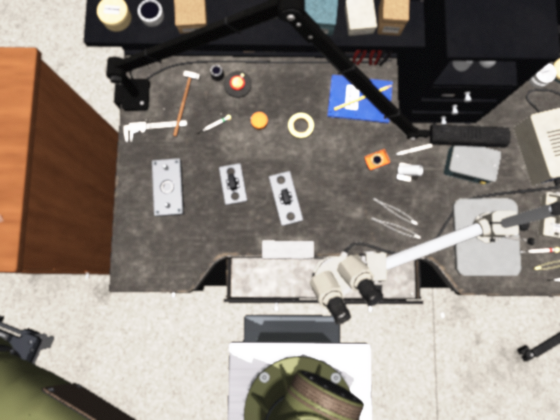

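View pics/scene0.png

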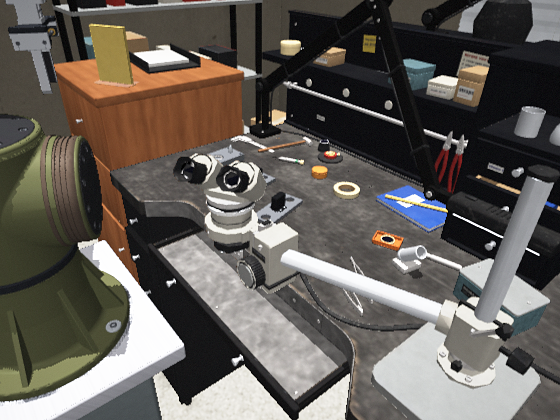

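The top view shows the fixture at about (167,187), the short cover at (233,183) and the long cover at (286,198). The microscope head is at about (345,285), to the lower right. In the scene view the microscope hides most of the work.

```bash
cat > h.py <<'E'
from station import *
import cv2, numpy as np
def ray(n,uv,z):
    c=camera_info(n);E=np.array(c["extrinsics"]);uv=np.atleast_2d(uv).astype(float)
    d=np.c_[(uv[:,0]-c["cx"])/c["fx"],(uv[:,1]-c["cy"])/c["fy"],np.ones(len(uv))]@E[:3,:3].T
    o=E[:3,3];return o+d*((z-o[2])/d[:,2])[:,None]
def pts(n,d):
    c=camera_info(n);E=np.array(c["extrinsics"]);v,u=np.indices(d.shape)
    P=np.stack([(u-c["cx"])/c["fx"]*d,(v-c["cy"])/c["fy"]*d,d],-1);return P@E[:3,:3].T+E[:3,3]
def rect(P):
    (cx,cy),(w,h),a=cv2.minAreaRect((P[:,:2]*1000).astype(np.float32))
    if w<h:w,h,a=h,w,a+90
    return np.round([cx,cy,w,h,(a+90)%180-90],1)   # long axis angle from +x, deg
E
python3 - <<'E'
from h import *
p=cv2.imread("pics/top0.png");d=np.load("top0.npy");P=pts("top",d)
g=p.max(2);s=p.max(2).astype(int)-p.min(2)
m=((g>95)&(s<40)).astype(np.uint8)
print("bench z",np.median(P[150:220,195:210,2]))
for n,(x0,y0,x1,y1),z in(("fix",(140,145,195,225),.018),("short",(212,155,255,212),.008),("long",(262,163,312,232),.008)):
    k=np.zeros_like(m);k[y0:y1,x0:x1]=m[y0:y1,x0:x1]
    c=max(cv2.findContours(k,0,1)[0],key=cv2.contourArea)
    r=ray("top",c[:,0],z);q=P[y0:y1,x0:x1].reshape(-1,3)
    print(n,rect(r),"zs",np.round(np.percentile(q[:,2],[5,50,80,95,99]),3))
    h=(P[...,2]>.03);h[:y0]=0;h[y1:]=0;h[:,:x0]=0;h[:,x1:]=0
    H=P[h];print(" high",len(H),np.round(H.mean(0),4), rect(H) if len(H)>5 else"")
    blk=P[y0:y1,x0:x1]
cv2.imwrite("pics/c.png",np.hstack([cv2.resize(p[140:240,140:320],None,fx=4.4,fy=4.4,interpolation=2)]))
E
```

```text
bench z 0.00019160120003303138
fix [509.8 313.1 190.7 126.7   2.1] zs [-0.003  0.002  0.018  0.021  0.029]
 high 43 [0.416  0.2073 0.4623] [394.9 205.2 383.7  64.2  44.2]
short [517.  160.3 135.5  99.8   1. ] zs [-0.003  0.001  0.008  0.028  0.042]
 high 121 [0.4842 0.1448 0.1813] [404.1 112.  278.7  20.1  23. ]
long [485.1  33.2 162.4 116.4   0.6] zs [-0.003  0.001  0.007  0.012  0.041]
 high 115 [0.4614 0.0365 0.1515] [389.8  36.8 220.3  19.1  -1.1]
```

View pics/c.png

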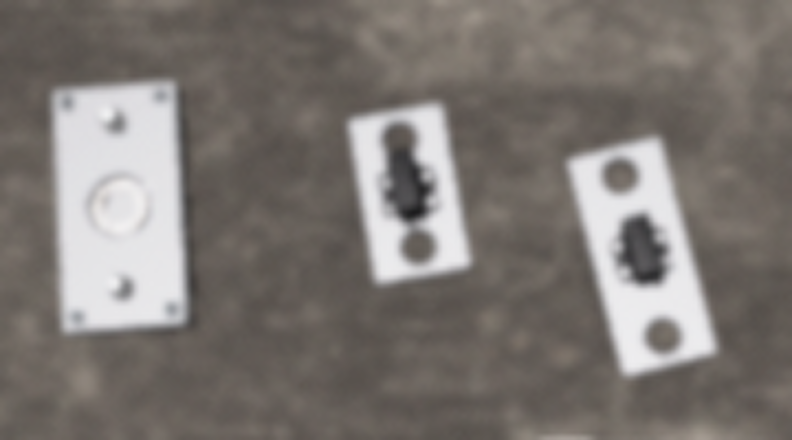

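The crop clearly shows the fixture with its two pins at crop (112,120) and (122,288). The short cover is at (408,190) and the long cover at (642,255), with holes at (620,175) and (663,335). The threshold was too low, so I'll refine it.

Run:
```python
from h import *
p=cv2.imread("pics/top0.png");d=np.load("top0.npy");P=pts("top",d)
g=cv2.resize(p.min(2),None,fx=4,fy=4,interpolation=cv2.INTER_CUBIC)
up=lambda uv:(np.asarray(uv,float)+.5)/4-.5
for n,(x0,y0,x1,y1),z in(("fix",(140,145,195,225),.018),("short",(212,155,255,212),.008),("long",(262,163,312,232),.008)):
    k=np.zeros_like(g);k[4*y0:4*y1,4*x0:4*x1]=(g[4*y0:4*y1,4*x0:4*x1]>145)
    cs,hi=cv2.findContours(k,cv2.RETR_CCOMP,1)
    i=max(range(len(cs)),key=lambda i:cv2.contourArea(cs[i]))
    print(n,rect(ray("top",up(cs[i][:,0]),z)))
    for j,c in enumerate(cs):
        if hi[0][j][3]==i and cv2.contourArea(c)>60:
            (u,v),r=cv2.minEnclosingCircle(c);print("  hole",np.round(ray("top",up([u,v]),z)[0,:2]*1000,1),round(r/4,1))
    h=(P[...,2]>.03)&(P[...,2]<.05);h[:y0]=0;h[y1:]=0;h[:,:x0]=0;h[:,x1:]=0
    H=P[h];print("  high",len(H),np.round(H.mean(0)*1000,1) if len(H) else"", rect(H) if len(H)>5 else"")
```

```text
fix [504.9 313.8 132.5  66.9   5.2]
  hole [460.  308.5] 1.7
  hole [549.4 316.5] 1.6
  high 26 [505.  311.3  34.7] [505.8 311.7  97.8   9.1   5.8]
short [515.6 161.2  93.2  53.5  11.5]
  hole [515.5 161.3] 16.3
  high 105 [515.3 159.4  38.9] [516.1 159.9  33.7  16.   11.4]
long [482.9  36.1 123.3  54.   15.3]
  hole [439.2  24.3] 4.0
  hole [485.7  34.3] 8.4
  hole [526.6  48. ] 4.0
  high 103 [482.6  35.1  39.1] [483.4  35.3  33.8  16.1  15.5]
```

```bash
cat >> h.py <<'E'
from scipy.spatial.transform import Rotation as Ro
def togo(x,y,z,jaw):   # target TCP mm, jaw axis deg from world x -> tool shift mm, spin rad
    o=get_obs();R=Ro.from_euler("xyz",o["eef_rot"]).as_matrix();p=np.array(o["ee_pos"])*1000
    s=R.T@(np.array([x,y,z])-p)
    t=np.array([np.cos(np.radians(jaw)),np.sin(np.radians(jaw)),0]);l=R.T@t
    a=np.arctan2(l[2],l[1]);a=(a+np.pi/2)%np.pi-np.pi/2
    print("t",round(o["time_s"],2),"pos",np.round(p,1),"shift",np.round(s,1),"spin",round(a,3),"toolx",np.round(R[:,0],3),"tooly",np.round(R[:,1],3),"q6",round(o["qpos"][5],2),"F",np.round(o["force"],1),"w",round(o["grip_width"]*1000,1))
E
python3 - <<'E'
from h import *
d=np.load("top0.npy");P=pts("top",d)
k=(P[...,2]>.06)&(P[...,2]<.26)&(d>0);k[:,:200]=0;k[:230]=0;k[330:]=0
Q=P[k];H=Q[Q[:,1]>-.2]
print("head",np.round(np.percentile(H,[0,2,50,98,100],axis=0),3))
k=(P[...,2]>.06)&(P[...,2]<.5);k[:,:130]=0;k[:,330:]=0;k[:100]=0;k[240:]=0
print("high over work",k.sum())
togo(483,36,150,105.4)
E
```

```text
head [[ 0.211 -0.2    0.06 ]
 [ 0.222 -0.188  0.072]
 [ 0.294 -0.082  0.201]
 [ 0.352 -0.02   0.232]
 [ 0.375 -0.009  0.239]]
high over work 0
t 0.1 pos [193.1 514.8 218.9] shift [  69.3 -346.4  439.6] spin -0.628 toolx [-0.    -0.001 -1.   ] tooly [ 0.351  0.936 -0.001] q6 -0.07 F [0.7 0.  0.1] w 94.1
```

```bash
python3 -m handwheel '[[[0,-25,32],-0.1,-1],[[0,-55,70],-0.2,-1],[[0,-85,108],-0.3,-1],[[0,-115,146],-0.4,-1],[[0,-145,184],-0.5,-1]]' 20; python3 -c "
from h import *
togo(483,36,150,105.4)"
```

```text
time_s: 0.6
ee_pos: [0.3148, 0.3126, 0.2189]
eef_rot: [-2.169, 1.57, -2.023]
force: [1.1, 0.0, 0.6]
grip_width: 0.0942
t 0.6 pos [314.8 312.6 218.9] shift [  69.2 -298.   126.3] spin -0.123 toolx [-0.001 -0.001 -1.   ] tooly [-0.145  0.989 -0.001] q6 -1.02 F [1.1 0.  0.6] w 94.2
```

```bash
python3 -m handwheel '[[[0,-45,19],-0.05,-1],[[0,-90,38],-0.12,-1],[[10,-135,57],-0.12,-1],[[20,-180,76],-0.12,-1],[[30,-220,93],-0.12,-1]]'; python3 -m handwheel '[[[5,-25,10],0,-1],[[15,-50,20],0,-1],[[30,-75,32],0,-1],[[35,-78,33],0,-1],[[39,-78,33],0,-1]]';python3 -c "
from h import *
togo(483,35.8,60,105.4)"
```

```text
time_s: 1.1
ee_pos: [0.4395, 0.1062, 0.1887]
eef_rot: [-2.177, 1.57, -1.911]
force: [1.2, 2.4, 0.0]
grip_width: 0.0942
time_s: 1.6
ee_pos: [0.4915, 0.0393, 0.1491]
eef_rot: [-2.894, 1.569, -2.63]
force: [0.9, -1.1, -0.3]
grip_width: 0.094
t 1.6 pos [491.5  39.3 149.1] shift [89.1 -1.2 -8.9] spin -0.005 toolx [-0.002 -0.001 -1.   ] tooly [-0.261  0.965 -0.   ] q6 -1.83 F [ 0.9 -1.1 -0.3] w 94.0
```

```bash
python3 -m handwheel '[[[20,-1,-9],-0.005,-1],[[45,-1,-9],-0.005,-1],[[70,-1,-9],-0.005,-1],[[89,-1,-9],-0.005,-1],[[89,-1,-9],-0.005,-1]]'
python3 - <<'E'
from h import *
togo(483,35.8,27,105.4)
p,d=camera("top");cv2.imwrite("pics/t1.png",cv2.resize(p[140:260,150:350],None,fx=4,fy=4));p,d=camera("scene");cv2.imwrite("pics/s1.png",p)
E
```

```text
time_s: 2.1
ee_pos: [0.4813, 0.0368, 0.0585]
eef_rot: [3.049, 1.565, -2.964]
force: [-0.3, -0.7, 0.6]
grip_width: 0.0941
t 2.1 pos [481.3  36.8  58.5] shift [31.5 -1.5  1.5] spin 0.001 toolx [-0.005 -0.001 -1.   ] tooly [-0.267  0.964  0.   ] q6 -1.84 F [-0.3 -0.7  0.6] w 94.1
```

View pics/s1.png

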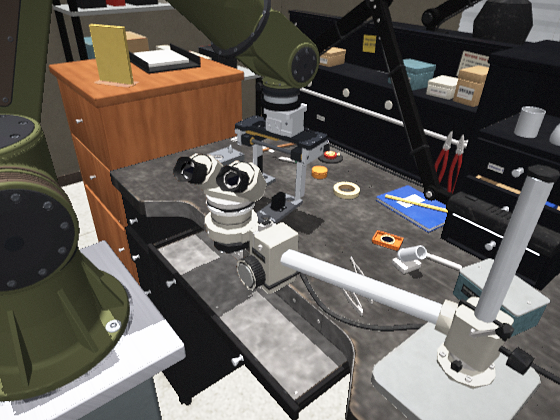

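The scene view shows the open jaws straddling the long cover's handle, at about (280,205). The arm is well above the microscope head. Next I'll descend and then close.

```bash
python3 -m handwheel '[[[8,-1,1.5],0,-1],[[16,-1,1.5],0,-1],[[24,-1,1.5],0,-1],[[31,-1,1.5],0,-1],[[31,-1,1.5],0,-1]]'; python3 -m handwheel '[[[0,0,0],0,0.3],[[0,0,0],0,0.7],[[0,0,0],0,1],[[0,0,0],0,1],[[0,0,0],0,1]]' 40; python3 -m handwheel '[[[0,0,0],0,1],[[0,0,0],0,1],[[0,0,0],0,1],[[0,0,0],0,1],[[0,0,0],0,1]]';python3 -c "
from h import *
togo(483,35.8,27,105.4)"
```

```text
time_s: 2.7
ee_pos: [0.4839, 0.0359, 0.0288]
eef_rot: [-3.113, 1.567, -2.844]
force: [-0.1, -0.7, 0.1]
grip_width: 0.0939
time_s: 3.2
ee_pos: [0.484, 0.036, 0.029]
eef_rot: [-3.09, 1.568, -2.82]
force: [-0.1, -0.1, -0.7]
grip_width: 0.0571
time_s: 3.7
ee_pos: [0.484, 0.0359, 0.0289]
eef_rot: [-3.091, 1.568, -2.821]
force: [0.4, -0.8, -0.3]
grip_width: 0.0174
t 3.7 pos [484.   35.9  28.9] shift [ 1.9  0.2 -1. ] spin 0.001 toolx [-0.003 -0.001 -1.   ] tooly [-0.267  0.964 -0.   ] q6 -1.84 F [ 0.4 -0.8 -0.3] w 17.4
```

```bash
python3 -m handwheel '[[[0,0,0],0,1],[[0,0,0],0,1],[[0,0,0],0,1],[[-5,0,0],0,1],[[-10,0,0],0,1]]' 40; python3 -m handwheel '[[[-12,0,0],0,1],[[-26,0,0],0,1],[[-40,0,0],0,1],[[-54,0,0],0,1],[[-60,0,0],0,1]]';python3 - <<'E'
from h import *
togo(505,313,100,95.3)
p,d=camera("top");cv2.imwrite("pics/t2.png",cv2.resize(p[140:260,150:350],None,fx=4,fy=4))
E
```

```text
time_s: 4.2
ee_pos: [0.4839, 0.036, 0.0391]
eef_rot: [3.125, 1.567, -2.889]
force: [-0.7, -0.3, -2.2]
grip_width: 0.016
time_s: 4.7
ee_pos: [0.4846, 0.0361, 0.1011]
eef_rot: [-2.811, 1.569, -2.541]
force: [0.1, -0.6, -1.9]
grip_width: 0.0156
t 4.7 pos [484.6  36.1 101.1] shift [  0.8 261.5  93.5] spin 0.177 toolx [-0.001 -0.001 -1.   ] tooly [-0.267  0.964 -0.001] q6 -1.84 F [ 0.1 -0.6 -1.9] w 15.6
```

View pics/t2.png

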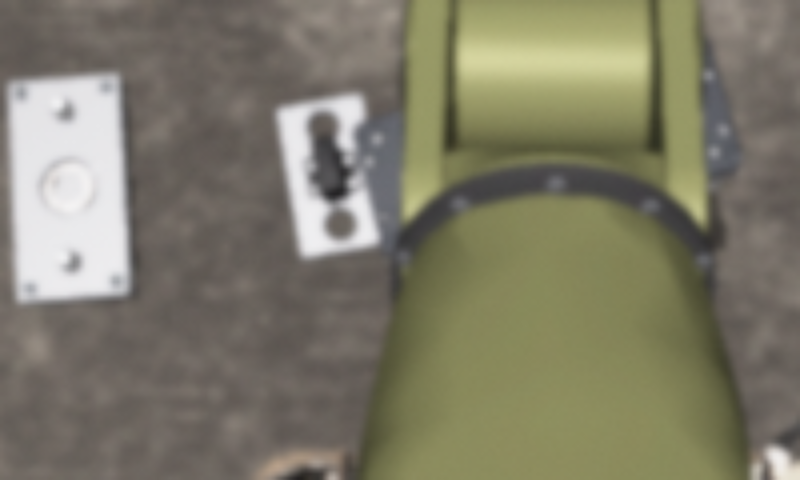

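```bash
python3 - <<'E'
from h import *
P=pts("top",np.load("top0.npy"))
k=(P[...,2]>.06)&(P[...,0]>.38)&(P[...,0]<.63)&(P[...,1]>.2);Q=P[k];print(len(Q),Q[:,1].min(),np.median(Q[:,2]))
Q=Q[Q[:,2]>.3*0+.06];print(np.round(np.percentile(Q,[0,1,5,50],axis=0),3))
E
python3 -m handwheel '[[[0,28,10],0.03,1],[[0,64,23],0.06,1],[[0,100,36],0.09,1],[[0,136,49],0.13,1],[[0,170,61],0.17,1]]'; python3 -c "
from h import *
togo(506,313,100,95.3)"
```

```text
4735 0.573345094113981 0.14433272049466916
[[0.38  0.573 0.06 ]
 [0.383 0.575 0.062]
 [0.393 0.576 0.069]
 [0.511 0.589 0.144]]
time_s: 5.25
ee_pos: [0.4979, 0.2178, 0.1008]
eef_rot: [-2.613, 1.569, -2.515]
force: [-0.5, -0.2, -3.0]
grip_width: 0.0154
t 5.25 pos [497.9 217.8 100.8] shift [ 0.7 93.9 17.4] spin 0.006 toolx [-0.001 -0.001 -1.   ] tooly [-0.098  0.995 -0.001] q6 -1.32 F [-0.5 -0.2 -3. ] w 15.4
```

The cabinet starts at y ≥ 0.57, so the gripper has plenty of room on that side.

```bash
python3 -m handwheel '[[[0,30,6],0.006,1],[[0,60,12],0.006,1],[[0,85,16],0.006,1],[[0,94,17.5],0.006,1],[[0,94,17.5],0.006,1]]'; python3 -m handwheel '[[[0,0,0],0,1],[[6,0,0],0,1],[[12,0,0],0,1],[[18,0,0],0,1],[[18,0,0],0,1]]';python3 - <<'E'
from h import *
togo(506,313,70,95.3)
for n in("top","scene"):
    p,d=camera(n);cv2.imwrite(f"pics/{n}3.png",p);np.save(f"{n}3.npy",d)
a=cv2.imread("pics/top3.png")[130:240,120:270];b=cv2.imread("pics/scene3.png")[110:220,180:330]
cv2.imwrite("pics/m3.png",np.vstack([cv2.resize(a,(400,293)),cv2.resize(b,(400,293))]))
E
```

```text
time_s: 5.75
ee_pos: [0.5057, 0.3136, 0.1001]
eef_rot: [-2.634, 1.568, -2.541]
force: [1.5, -0.3, -3.1]
grip_width: 0.0159
time_s: 6.25
ee_pos: [0.5053, 0.313, 0.0809]
eef_rot: [-2.679, 1.566, -2.586]
force: [0.3, 0.2, -2.7]
grip_width: 0.0157
t 6.25 pos [505.3 313.   80.9] shift [10.9 -0.   0.8] spin 0.001 toolx [-0.004 -0.002 -1.   ] tooly [-0.093  0.996 -0.002] q6 -1.17 F [ 0.3  0.2 -2.7] w 15.7
```

View pics/m3.png

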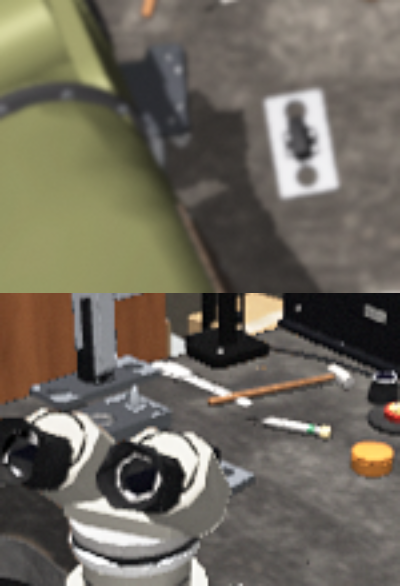

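Both views are mostly blocked. The top view shows only the arm over the fixture, with the short cover undisturbed at crop (300,140). The scene view shows the cover above the fixture at about (95,385). I'll lower in steps and watch the force; home is expected at TCP z ≈ 47.

```bash
python3 -m handwheel '[[[4,0,1],0,1],[[8,0,1],0,1],[[12,0,1],0,1],[[16,0,1],0,1],[[18,0,1],0,1]]'; python3 -m handwheel '[[[2,0,0],0,1],[[4,0,0],0,1],[[6,0,0],0,1],[[6,0,0],0,1],[[6,0,0],0,1]]';python3 -c "
from h import *
togo(506,313,47,95.3)"
```

```text
time_s: 6.85
ee_pos: [0.5065, 0.3134, 0.0634]
eef_rot: [-2.659, 1.567, -2.565]
force: [0.9, -0.1, -1.3]
grip_width: 0.016
time_s: 7.35
ee_pos: [0.5065, 0.3134, 0.0574]
eef_rot: [-2.657, 1.567, -2.563]
force: [-0.9, 0.1, -2.0]
grip_width: 0.016
t 7.35 pos [506.5 313.4  57.4] shift [10.4 -0.3 -0.5] spin 0.001 toolx [-0.003 -0.002 -1.   ] tooly [-0.093  0.996 -0.002] q6 -1.17 F [-0.9  0.1 -2. ] w 16.0
```

```bash
python3 -m handwheel '[[[2,0,0],0,1],[[4,0,0],0,1],[[6,0,0],0,1],[[7,0,0],0,1],[[8,0,0],0,1]]'; python3 -m handwheel '[[[1,0,0],0,1],[[2,0,0],0,1],[[3,0,0],0,1],[[3,0,0],0,1],[[3,0,0],0,1]]';python3 -c "
from h import *
togo(506,313,47,95.3)"
```

```text
time_s: 7.85
ee_pos: [0.5064, 0.3133, 0.0493]
eef_rot: [-2.645, 1.567, -2.552]
force: [-0.3, 0.3, -2.9]
grip_width: 0.0155
time_s: 8.35
ee_pos: [0.5064, 0.3133, 0.047]
eef_rot: [-2.647, 1.567, -2.554]
force: [-4.6, -2.7, 5.2]
grip_width: 0.0157
t 8.35 pos [506.4 313.3  47. ] shift [ 0.  -0.3 -0.5] spin 0.001 toolx [-0.003 -0.002 -1.   ] tooly [-0.093  0.996 -0.002] q6 -1.17 F [-4.6 -2.7  5.2] w 15.7
```

Contact came at exactly the expected home height of 47.0 mm, with upward force. Releasing and retreating.

```bash
python3 -m handwheel '[[[0,0,0],0,0.5],[[0,0,0],0,0],[[0,0,0],0,-0.5],[[0,0,0],0,-1],[[0,0,0],0,-1]]'; python3 -m handwheel '[[[0,0,0],0,-1],[[0,0,0],0,-1],[[-5,0,0],0,-1],[[-20,0,0],0,-1],[[-40,0,0],0,-1]]'; python3 -m handwheel '[[[-40,0,0],0,-1],[[-80,0,0],0,-1],[[-120,0,0],0,-1],[[-150,0,0],0,-1],[[-150,0,0],0,-1]]';python3 -c "
from h import *
togo(480,60,200,95.3)"
```

```text
time_s: 8.85
ee_pos: [0.5065, 0.3133, 0.047]
eef_rot: [-2.645, 1.567, -2.551]
force: [-0.5, -0.1, -0.2]
grip_width: 0.0521
time_s: 9.35
ee_pos: [0.5064, 0.3133, 0.0878]
eef_rot: [-2.666, 1.567, -2.572]
force: [-0.3, 0.5, 0.5]
grip_width: 0.0917
time_s: 9.85
ee_pos: [0.5079, 0.3142, 0.2439]
eef_rot: [0.328, 1.567, 0.421]
force: [0.9, -0.3, -0.2]
grip_width: 0.0938
t 9.85 pos [507.9 314.2 243.9] shift [  43.4 -250.6  -51.7] spin 0.001 toolx [ 0.004  0.002 -1.   ] tooly [-0.093  0.996  0.001] q6 -1.17 F [ 0.9 -0.3 -0.2] w 93.8
```

Moving the arm aside so the top camera can see the result.

```bash
python3 -m handwheel '[[[0,-35,-7],0,-1],[[0,-75,-15],0,-1],[[0,-115,-23],0,-1],[[0,-155,-31],0,-1],[[0,-195,-40],0,-1]]'; python3 -m handwheel '[[[0,-20,0],0,-1],[[0,-50,0],0,-1],[[0,-60,0],0,-1],[[0,-60,0],0,-1],[[0,-60,0],0,-1]]';python3 - <<'E'
from h import *
p,d=camera("top");P=pts("top",d)
g=cv2.resize(p.min(2),None,fx=4,fy=4,interpolation=cv2.INTER_CUBIC)
for n,(x0,y0,x1,y1),z in(("fix",(140,145,195,225),.026),("short",(212,155,255,212),.008)):
    k=np.zeros_like(g);k[4*y0:4*y1,4*x0:4*x1]=(g[4*y0:4*y1,4*x0:4*x1]>145)
    c=max(cv2.findContours(k,0,1)[0],key=cv2.contourArea);print(n,rect(ray("top",(c[:,0]+.5)/4-.5,z)))
    h=(P[...,2]>.03)&(P[...,2]<.07);h[:y0]=0;h[y1:]=0;h[:,:x0]=0;h[:,x1:]=0
    H=P[h];H=H[H[:,2]>H[:,2].max()-.008] if len(H) else H
    print("  high",len(H),np.round(np.median(H,0)*1000,1) if len(H) else"", rect(H) if len(H)>5 else"")
Q=P[145:225,140:195].reshape(-1,3)
a=np.radians(5.3);v=(Q[:,:2]-[.505,.313])@np.array([[np.cos(a),-np.sin(a)],[np.sin(a),np.cos(a)]])
m=(abs(v[:,0])<.056)&(abs(v[:,1])<.021)&(Q[:,2]<.03)&(Q[:,2]>.022);A=np.c_[v[m],np.ones(m.sum())]
print("plate plane",m.sum(),np.linalg.lstsq(A,Q[m,2],rcond=None)[0])
cv2.imwrite("pics/t4.png",cv2.resize(p[140:240,140:320],None,fx=4.4,fy=4.4,interpolation=2))
E
```

```text
time_s: 10.35
ee_pos: [0.4856, 0.1148, 0.2437]
eef_rot: [0.313, 1.567, 0.407]
force: [0.5, 0.5, 0.8]
grip_width: 0.0941
time_s: 10.85
ee_pos: [0.4911, 0.0558, 0.2436]
eef_rot: [0.37, 1.567, 0.464]
force: [0.6, -0.9, -0.5]
grip_width: 0.094
fix [503.2 311.9 131.8  66.5   5.2]
  high 77 [504.2 311.8  58.9] [506.1 312.1  33.   14.2   2.4]
short [512.2 176.4  92.3  22.1  11. ]
  high 19 [507.5 163.4  40. ] [509.7 163.4  18.7   5.3   0.7]
plate plane 597 [-0.0002082  -0.00081284  0.02634732]
```

View pics/t4.png

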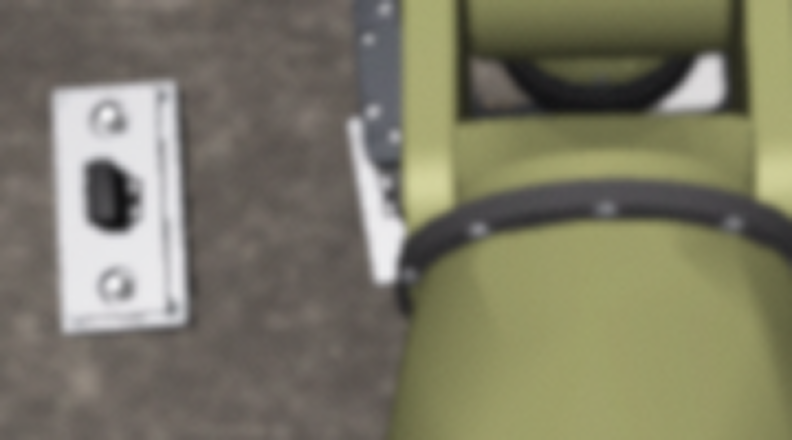

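The long cover lies flat on the fixture, with a pin showing in each hole at crop (108,118) and (116,286). The visible edge of the short cover, (348,120) to (378,283), is where it was at the start. Handing in.

```bash
python3 -c "
from station import *
print(hand_in())"
```

```text
the job is handed in; nothing more can be done
None
```

I gripped the long cover by its handle, lifted it and carried it over the fixture. I lowered it over both pins until it touched home at the expected height, then let go and backed the arm away. I handed in at about 11 s of robot time, and no verdict was reported.

**Last checks that passed:**
- **Flatness and height:** the plate's top measured 26.3 mm, against 26 mm when fully home, with tilt under 0.1°.
- **Position:** the handle centre was within about 1–2 mm of the fixture's centre, and a pin showed in each hole.
- **Robot contact:** the gripper is clear of everything, with wrist force near zero.

**Checks that were weak:**
- **Short cover:** the arm partly hid it in the last picture, so its fitted rectangle (176 mm in y) does not match the start (161 mm). The edge that can be seen has not moved.
- **Cover angle:** the outline fit returned the fixture's outline (5.2°), not the cover's. The handle top gave 2.4° from few pixels. The cover is therefore turned about 3° or less from the fixture.

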